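# Balance the mixing paddle on the drying bar

## Robot

A 6-joint arm with a two-finger parallel gripper is mounted at the origin on the work surface. World frame = base frame: x ahead of the robot, y to its left, z up, the work surface at z = 0. Lengths are in m, angles in rad, forces in N, time in s.
With the tool pointing down it reaches from about 0.35 to 0.85 m from the base axis. Payload 8.1 kg.
Tool frame: the origin (TCP) lies midway between the tips of the shut fingers; the grasp point (between the pads) lies 19 mm behind it (bot.grasp_offset is the distance from the TCP to the grasp point, in m); z points along the fingers, y is the line along which they close (so a half turn about z gives the same grasp; the last joint's range is limited). The gripper opens to 93 mm and grips with 3 to 60 N. Pads are 15 mm wide; open, the fingers measure 128 mm over their backs; the gripper's body (75 mm by 188 mm) begins 65 mm behind the grasp point.
Start: joints at [-1.284, 0.13, 1.488, -0, 1.523, -0.085], TCP at [0.218, -0.559, 0.219] pointing down, gripper open.
Joint ranges: [-2.96, 2.96], [-0.89, 2.26], [0.02, 2.5], [-1.34, 4.48], [0, 2.73], [-2.66, 2.66]. Speed limits (rad/s): [2.39, 2.39, 2.79, 3.14, 3.14, 3.14].

## Interface

Orientations are given as a unit quaternion [w, x, y, z].
In Python, from workcell import observe, read_camera, camera_params, workorder, bot gives the robot as it stands.
- The arm moves only by the tool step_arm, never from a script. Its argument "series" is a list of rows, each a list of 5 numbers: the shift along the tool's x, y, z in mm, then the turn about the tool's z in rad, then the opening, from 0 (shut) to 1 (fully open). In form: [[dx, dy, dz, twist, jaw], ...]. A call has 1 to 5 rows; each row shifts and turns the commanded pose from where the row before left it, along the tool's axes as they then stand; what a row does not reach is not made up. A row lasts 1/8 s, in which the tool goes at most 62.5 mm and 10.7 degrees, less where a joint would pass 70% of its speed; a pose out of reach is approached as far as the arm can. A call is refused whole if a number of a shift passes 62.5 or a number of a turn 0.188, either way. A call with a gripper value outside its range is refused whole. The fingers move at their own pace and stop on an object; "grip_force" is the grip in N (left out, the last holds). Time passes only in rows, so rows that do not move let the fingers close. It gives the time, the measured TCP pose, the force, the opening and the grip force at its end, in the units of the state.
- observe(): the state, without advancing time (a new reading comes with each control period).
- read_camera(name): name is "side" or "top"; returns the picture (384x512x3 uint8, red, green, blue); there is no depth.
- camera_params(name): a dict with "intrinsics" (3x3 intrinsics, pixels), "rvec" (rotation vector, rad) and "tvec" (3), from world to camera coordinates, as OpenCV has them. Camera axes: x right, y down, z forward; pixel columns grow to the right and rows downward; lengths in m; the calibration is good to about 2 mm. A picture is of the moment at which its call begins. camera_params takes no time and is no camera call.
- workorder.hand_in(): hands the job in; it is judged then, once.
The state is a dict: "time_s": time; "joints": joint angles; "qd": joint speeds; "joint_efforts": joint torques, N m; "eef_pos": TCP position; "eef_rot": TCP orientation; "force": force on the tool from outside, world axes, zero at the start; "ft_torque": the same for the moment, N m; "grip_width": opening from 0.0 (shut) to 1.0 (fully open); "grasp_force": force on a finger pad.
Only numpy, scipy, OpenCV 4.12 (cv2) and the standard library are available. Lean on these libraries where they do the work, as an engineer would, in place of code of your own. Each camera call takes 0.05 s, during which the arm holds its last target. There are 200 camera calls.

## Task

Put the long mixing paddle up to dry on the single-bar rest, balanced level with both ends clear of the worktop. Lay it across the bar at its black grip sleeve first, then, keeping it bearing lightly on the bar, slide it along past the sleeve until you feel that it balances, and let go so that it stays there. Do not press hard on the bar, do not let the paddle fall, and leave the other things on the worktop where they are.

Things in the scene. Friction and masses are not known exactly. Their poses are not given: they have to be found in the camera images.
- paddle: Loose mixing paddle, 360 mm long, starts flat on the worktop. Origin: mid-length, on the underside (one flat plane, z = 0); x runs along it to the blade, z up. Wooden shaft 24 mm wide, 22 mm thick, x = -180 to +60 mm; black grip sleeve on it x = -150 to -30 mm. Weighs 0.29 to 0.50 kg; the balance point is hidden: on the centreline, between x = +5 and +55 mm.
- blade: The paddle's white blade, rigidly part of the paddle, 80 mm wide, 14 mm thick, spanning x = +60 to +180 mm of the paddle. Origin and axes are those of the paddle. Its steel core is of unknown weight, which is why the balance point cannot be seen.
- rest: Single-bar steel rest, fixed to the worktop: base plate 90 x 120 mm and 8 mm thick, two posts carrying one level bar. Origin at the underside's centre; the bar runs 120 mm along y, the paddle is to lie along x (across the bar), blade pointing either way.
- bar_top (a point): Centre of the bar's top face, 80 mm above the worktop; the face is flat, 12 mm wide (x) and 120 mm long (y), axes as the rest's. The paddle stays level only if its balance point is over this 12 mm width.
- cup: White ceramic cup, 52 mm across, 55 mm high, origin at its underside; a bystander.
- shaker: Aluminium shaker, 40 mm across, 68 mm high, origin at its underside; a bystander.
- tub: White tub with lid, 144 mm across, 117 mm high, origin at its underside; a bystander.
- bottle: Amber bottle, 64 mm across, 190 mm high, origin at its underside; a bystander.
- jar: Terracotta-brown jar with steel cap, 72 mm across, 90 mm high, origin at its underside; a bystander.
- table: The stainless worktop, top face at z = 0.
Not all that is in view belongs to the job. Leave any pink or yellow look-alike of the rest alone.

How it is judged:
On the way, in this order (a step that is already met when the one before it is completed fails the run):
1. the paddle bears on the bar (over 0.3 N) with the bar under its black grip sleeve (contact force between paddle and rest above 0.3 N and x of bar_top in the frame of paddle between -0.15 and -0.03 m), for 0.1 s.
2. still bearing on the bar, the paddle has been slid along so that the bar is just past the sleeve (up to 30 mm past) (contact force between paddle and rest above 0.3 N and x of bar_top in the frame of paddle between -0.025 and 0 m), for 0.05 s.
At the end, for the whole second after the job is handed in: The paddle, released and at rest, balances on the bar alone: its underside on the bar's top (within 5 mm), level within 3.4 degrees, across the bar within 20 degrees of square, touching neither worktop nor fingers (contact force between paddle and rest above 1 N and angle between paddle's own z axis and vertical below 0.06 rad and angle between the x axis of paddle and the x axis of rest, either way round below 0.35 rad and z of bar_top in the frame of paddle between -0.005 and 0.005 m and contact force between paddle and the fingers below 0.05 N and contact force between paddle and table below 0.05 N and linear speed of paddle below 0.03 m/s and angular speed of paddle below 0.3 rad/s).
It fails at once if the paddle pressed on the rest with more than 20 N (contact force between paddle and rest above 20 N).
It fails at once if the paddle dropped on or pressed to the worktop with more than 20 N (contact force between paddle and table above 20 N).
It fails at once if a bystander moved by more than 20 mm (distance of any of cup, shaker, tub, bottle, jar from where it was at the start of the episode above 0.02 m).
It also fails if it takes over 64 s, if anything falls off the work surface, if the arm or the gripper's body presses on something with over 40 N, if the wrist force passes 120 N, or if a joint passes its speed limit or range.

## Working session

There is one attempt and no reset: what is moved stays moved. The work goes in short steps, Python scripts to look and compute and a tool call to move; the robot and the scene stay as the last step left them, time stands still between calls to the robot, and variables do not carry over. Pictures are saved under pics/ and viewed, at most 10 in all, crops included, and the job is handed in when it is done.

Besides the shell and the picture viewer there is one more tool, called after "Request:" as name([rows], argument=value, ...), one row to a line, values as JSON. step_arm: Moves the arm, as the interface text tells. Its arguments: {"type":"object","properties":{"series":{"type":"array","items":{"type":"array","items":{"type":"number"}}},"grip_force":{"type":"number"}},"required":["series"]}

```bash
mkdir -p pics; ls
python3 - <<'E'
from workcell import observe, read_camera, camera_params
import cv2
for n in("top","side"):
    im=read_camera(n); cv2.imwrite(f"pics/{n}0.png",cv2.resize(im[:,:,::-1],(800,600),interpolation=cv2.INTER_CUBIC))
    p=camera_params(n);print(n,p)
o=observe();print(o)
E
```

```text
pics
top {'intrinsics': array([[355.90152866,   0.        , 254.62248559],
       [  0.        , 355.90152866, 193.96647789],
       [  0.        ,   0.        ,   1.        ]]), 'rvec': array([ 2.17181785, -2.18947245,  0.03309205]), 'tvec': array([-0.01139373,  0.49363076,  1.1601409 ])}
side {'intrinsics': array([[426.29758445,   0.        , 262.28757167],
       [  0.        , 426.29758445, 200.65912758],
       [  0.        ,   0.        ,   1.        ]]), 'rvec': array([ 0.66262326, -2.69340033,  1.03116225]), 'tvec': array([0.45676708, 0.25387527, 1.23052581])}
{'time_s': 0.1, 'joints': array([-1.28436542e+00,  1.31086275e-01,  1.48917120e+00,  3.89638694e-07,
        1.52300435e+00, -8.54193861e-02]), 'qd': array([-0.00047964, -0.00233096, -0.0026524 ,  0.00071661, -0.00111348,
        0.00139519]), 'joint_efforts': array([ 1.86669458e-03, -5.61340570e+01, -4.93096626e+01,  7.71010900e-02,
        2.91282905e-02, -8.32071419e-05]), 'eef_pos': array([ 0.2178676 , -0.55849281,  0.21769152]), 'eef_rot': array([-8.30390023e-04,  9.82765312e-01,  1.84855743e-01, -8.35455643e-05]), 'force': array([ 0.26596074,  0.11567273, -0.35806456]), 'ft_torque': array([ 0.00850686,  0.0075902 , -0.0191366 ]), 'grasp_force': 0.0, 'grip_width': 0.9983507247005943}
```

View pics/top0.png

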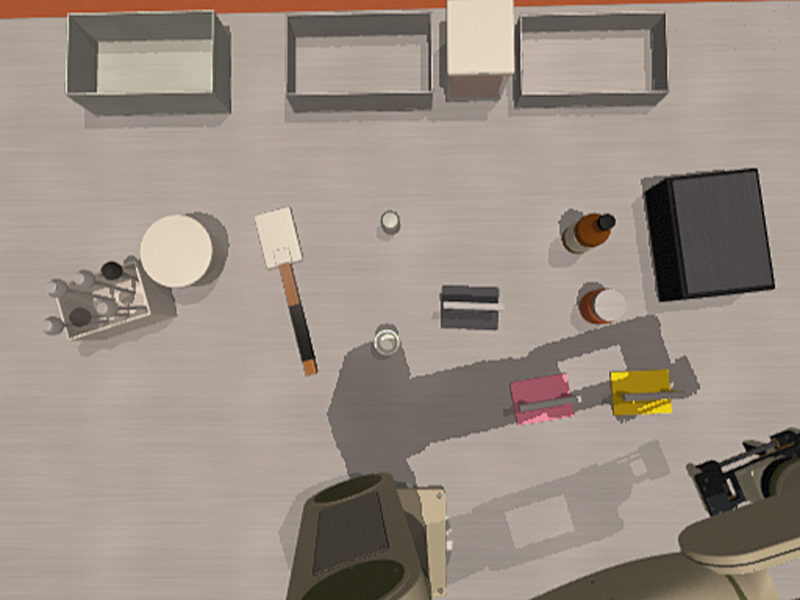

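View pics/side0.png

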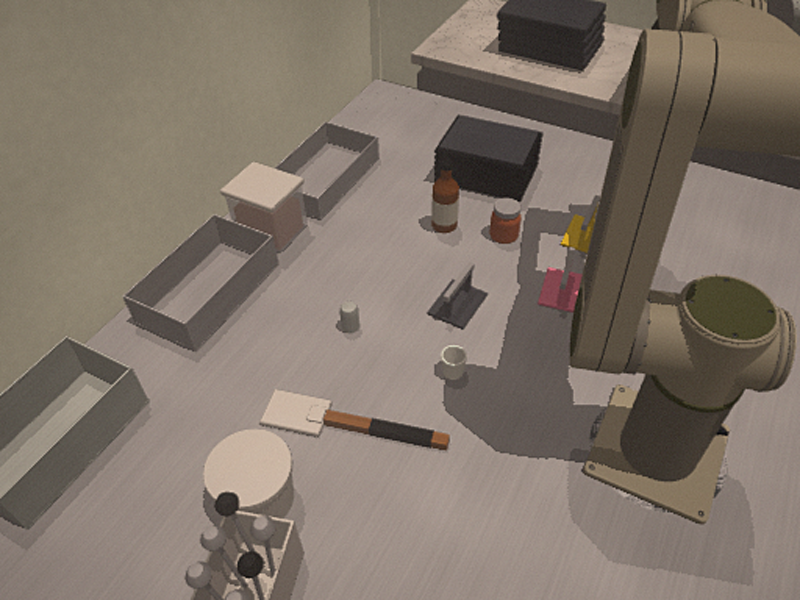

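The top view shows the paddle at (274,211) to (310,374) with its blade up the image (+x). The grey rest is at (470,307), the cup at (387,340) and the shaker at (390,222). The side view agrees. Next I'll crop for accuracy.

```bash
cat > h.py <<'E'
import numpy as np, cv2
from workcell import observe, read_camera, camera_params
def w(name,u,v,z):
    p=camera_params(name);R=cv2.Rodrigues(p["rvec"])[0];C=-R.T@p["tvec"]
    d=R.T@np.linalg.inv(p["intrinsics"])@[u,v,1];return C+d*(z-C[2])/d[2]
def px(name,P):
    p=camera_params(name);return cv2.projectPoints(np.float64(P).reshape(-1,1,3),p["rvec"],p["tvec"],p["intrinsics"],None)[0][:,0]
E
python3 - <<'E'
from h import *
im=read_camera("top")[:,:,::-1]
a=cv2.resize(im[125:245,155:210],None,fx=5,fy=5,interpolation=cv2.INTER_CUBIC)
b=cv2.resize(im[175:220,275:327],None,fx=10,fy=10,interpolation=cv2.INTER_CUBIC)
c=np.zeros((600,800,3),np.uint8);c[:,:275]=a;c[:450,280:800]=b
cv2.imwrite("pics/c.png",c)
E
```

```text
(no output)
```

View pics/c.png

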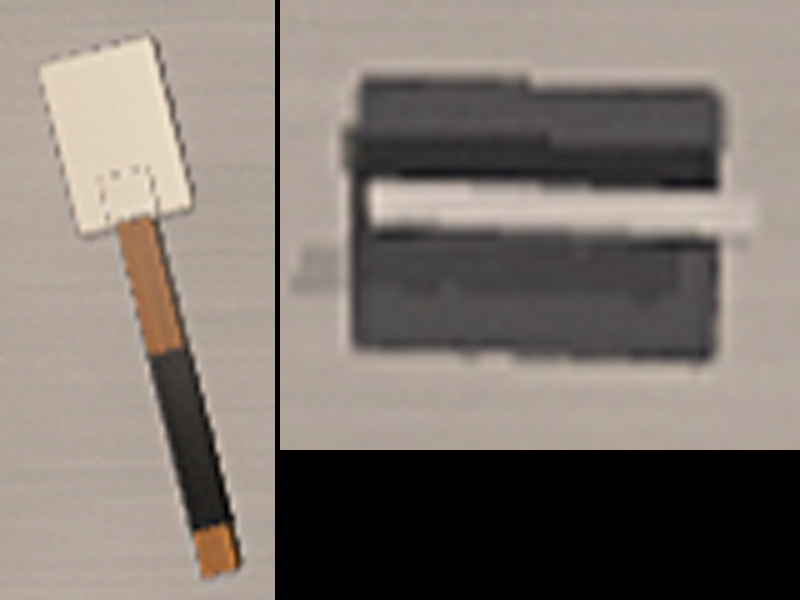

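The crop shows the blade tip midpoint at crop (96,52), the blade rear at (136,223) and the shaft end at (219,571). The bar runs from crop (370,206) to (755,215).

Run:
```python
from h import *
A=lambda x,y:(155+(x+.5)/5-.5,125+(y+.5)/5-.5)
B=lambda x,y:(275+(x-279.5)/10-.5,175+(y+.5)/10-.5)
tip=w("top",*A(96,52),.014);br=w("top",*A(136,223.5),.014);end=w("top",*A(219,571),.022);sl=w("top",*A(168,351),.022);s2=w("top",*A(213,527),.022)
print(tip,br,sl,s2,end,np.linalg.norm((tip-end)[:2]))
d=tip-end;yaw=np.arctan2(d[1],d[0]);print("yaw",yaw)
u=np.array([np.cos(yaw),np.sin(yaw)])
for n,p,x in(("tip",tip,.18),("br",br,.06),("sl",sl,-.03),("s2",s2,-.15),("end",end,-.18)): print(n,p[:2]-x*u)
b1=w("top",*B(370,206),.08);b2=w("top",*B(755,215),.08);print("bar",b1,b2,(b1+b2)/2)
print("base",np.mean([w("top",*B(*q),.008) for q in((360,78),(722,88),(715,358),(355,348))],axis=0))
print("baryaw",np.arctan2(-(b2-b1)[0],(b1-b2)[1]))
for n,q,z in(("cup",(387,335),.055),("shaker",(391,217),.068),("tub",(178,248),.117)):print(n,w("top",q[0]/1.5625,q[1]/1.5625,z))
print(cv2.Rodrigues(np.array([0,0,0.]))[0][0])
from scipy.spatial.transform import Rotation as Ro
q=observe()["eef_rot"];print(Ro.from_quat(np.r_[q[1:],q[0]]).as_matrix().round(3))
# side check of bar ends predictions
print(px("side",[b1,b2])*1.5625)
```

```text
[0.69357036 0.25376414 0.014     ] [0.57783382 0.22636403 0.014     ] [0.49223269 0.20299391 0.022     ] [0.37671749 0.1730643  0.022     ] [0.34807994 0.16908206 0.022     ] 0.3557171481770898
yaw 0.24036810514493853
tip [0.51874529 0.21091331]
br [0.51955879 0.21208042]
sl [0.5213702  0.21013572]
s2 [0.52240505 0.20877332]
end [0.52290501 0.21193289]
bar [ 0.48533385 -0.10685893  0.08      ] [ 0.48150665 -0.22576825  0.08      ] [ 0.48342025 -0.16631359  0.08      ]
base [ 0.48472014 -0.16612967  0.008     ]
baryaw 0.03217472247808505
cup [0.42646662 0.00607689 0.055     ]
shaker [ 0.66567032 -0.00414634  0.068     ]
tub [0.59936065 0.41115552 0.117     ]
[1. 0. 0.]
[[ 0.932  0.363 -0.   ]
 [ 0.363 -0.932  0.001]
 [ 0.    -0.001 -1.   ]]
[[446.68279783 296.40944087]
 [471.88416184 261.97449228]]
```

Request:
step_arm([
  [39.4, -40.2, 0, 0, 1],
  [39.4, -40.2, 0, 0, 1],
  [39.4, -40.2, 0, 0, 1],
  [39.4, -40.2, 0, 0, 1],
  [39.4, -40.2, 0, 0, 1],
])

```text
time_s: 0.78
eef_pos: [0.3288, -0.2984, 0.2184]
eef_rot: [-0.0, 0.983, 0.185, 0.0]
force: [1.1, 0.3, 0.7]
grip_width: 1.0
grasp_force: 0.0
```

Request:
step_arm([
  [39.4, -40.2, 0, 0, 1],
  [39.4, -40.2, 0, 0, 1],
  [39.4, -40.2, 0, 0, 1],
  [39.4, -40.2, 0, 0, 1],
  [39.4, -40.2, 0, 0, 1],
])

```text
time_s: 1.4
eef_pos: [0.4394, -0.0395, 0.2186]
eef_rot: [0.0, 0.983, 0.185, 0.0]
force: [0.6, -0.4, 1.1]
grip_width: 1.0
grasp_force: 0.0
```

Request:
step_arm([
  [39.4, -40.2, 0, 0, 1],
  [39.4, -40.2, 0, 0, 1],
  [39.4, -40.2, 0, 0, 1],
  [39.4, -40.2, 0, 0, 1],
  [39.4, -40.2, 0, 0, 1],
])

```text
time_s: 2.02
eef_pos: [0.5499, 0.2194, 0.2183]
eef_rot: [0.0, 0.983, 0.185, -0.0]
force: [0.2, -0.6, 1.0]
grip_width: 1.003
grasp_force: 0.0
```

Request:
step_arm([
  [0, 0, 0, 0.13, 1],
  [0, 0, 0, 0, 1],
])

```text
time_s: 2.28
eef_pos: [0.5492, 0.218, 0.2178]
eef_rot: [0.0, 0.993, 0.121, -0.001]
force: [-0.7, 0.4, 0.1]
grip_width: 0.997
grasp_force: 0.0
```

```bash
cat >> h.py <<'E'
from scipy.spatial.transform import Rotation as Ro
def tool():
    o=observe();q=o["eef_rot"];R=Ro.from_quat(np.r_[q[1:],q[0]]).as_matrix();return o,R
def to(x,y,z,yaw):
    o,R=tool();a=np.arctan2(R[1,0],R[0,0])
    print("pos",o["eef_pos"].round(4),"yaw",a.round(4),"tilt",R[:2,2].round(4),"t",o["time_s"],"q",o["joints"].round(2))
    print("d",(R.T@(np.array([x,y,z])-o["eef_pos"])*1000).round(1),"twist",a-yaw,"F",o["force"].round(2),"T",o["ft_torque"].round(3),"grip",o["grip_width"],o["grasp_force"])
E
python3 -c "
from h import *
to(.5502,.2178,.004,.241)"
```

```text
pos [0.5492 0.218  0.2178] yaw 0.2436 tilt [-0.0014 -0.0005] t 2.275 q [ 0.29  0.11  1.51 -0.    1.52  1.62]
d [  1.3   0.4 213.8] twist 0.002575706491014629 F [-0.68  0.39  0.15] T [ 0.007 -0.007 -0.022] grip 0.9973782804866662 0.0
```

Request:
step_arm([
  [1, 0.4, 50, 0, 1],
  [0, 0, 50, 0, 1],
  [0, 0, 50, 0, 1],
  [0, 0, 40, 0, 1],
  [0, 0, 0, 0, 1],
])

```text
time_s: 2.9
eef_pos: [0.5471, 0.2155, 0.025]
eef_rot: [0.001, 0.993, 0.121, -0.004]
force: [-0.6, 0.0, 0.7]
grip_width: 1.001
grasp_force: 0.0
```

Request:
step_arm([
  [0, 0, 12, 0, 1],
  [0, 0, 10, 0, 1],
  [0, 0, 0, 0, 1],
])

```text
time_s: 3.28
eef_pos: [0.5507, 0.2173, 0.0067]
eef_rot: [-0.0, 0.993, 0.121, 0.0]
force: [0.3, -0.5, 0.6]
grip_width: 0.999
grasp_force: 0.0
```

```bash
python3 -c "
from h import *
to(.5502,.2178,.004,.241)
for i,n in enumerate(('side','top')):
  im=read_camera(n)[:,:,::-1];u,v=px(n,[.52,.21,.02])[0].astype(int);c=im[max(0,v-75):v+75,u-66:u+66]
  cv2.imwrite(f'pics/d{i}.png',cv2.resize(c,None,fx=3,fy=3,interpolation=2))
a,b=cv2.imread('pics/d0.png'),cv2.imread('pics/d1.png');cv2.imwrite('pics/d.png',np.hstack([a,b]))
"
```

```text
pos [0.5507 0.2173 0.0067] yaw 0.242 tilt [0.0001 0.    ] t 3.275 q [0.29 0.31 1.69 0.   1.14 1.62]
d [-0.3 -0.6  2.7] twist 0.0010059860136119037 F [ 0.33 -0.51  0.58] T [ 0.013 -0.033 -0.054] grip 0.9994281208021086 0.0
```

View pics/d.png

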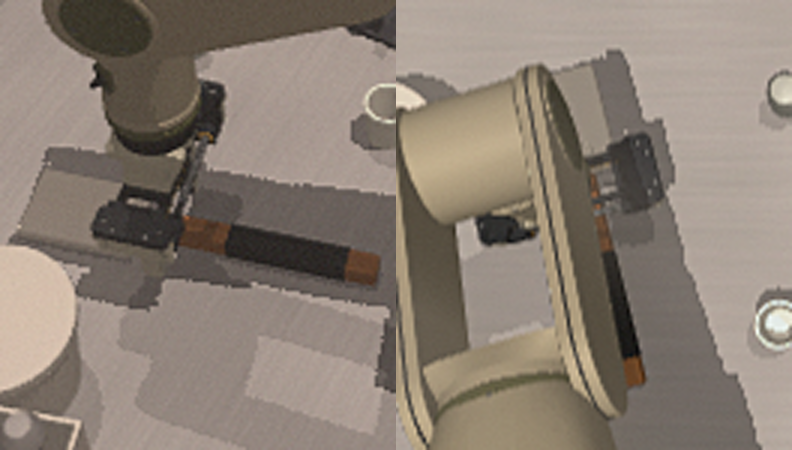

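Fingers straddle the bare shaft between sleeve and blade. I'll lower slightly and grip.

Request:
step_arm([
  [0, 0, 3, 0, 1],
  [0, 0, 0, 0, 1],
])

```text
time_s: 3.62
eef_pos: [0.5506, 0.2174, 0.0036]
eef_rot: [-0.0, 0.993, 0.121, -0.0]
force: [-0.3, 0.2, 0.4]
grip_width: 0.997
grasp_force: 0.0
```

```bash
cat >> h.py <<'E'
def avg(n=12):
    r=[]
    for i in range(n):
        read_camera("top");o=observe();r.append(np.r_[o["force"],o["ft_torque"],o["eef_pos"]])
    r=np.array(r);print("mean",r.mean(0).round(4),"std",r.std(0).round(3));return r.mean(0)
E
python3 -c "
from h import *
avg()"
```

```text
mean [-0.2148  0.2266 -0.102   0.0182  0.0088 -0.0032  0.5506  0.2174  0.0037] std [0.454 0.516 0.488 0.034 0.022 0.021 0.    0.    0.   ]
```

Request:
step_arm([
  [0, 0, 0, 0, 0.5],
  [0, 0, 0, 0, 0.0],
  [0, 0, 0, 0, 0],
  [0, 0, 0, 0, 0],
  [0, 0, 0, 0, 0],
], grip_force=40)

```text
time_s: 4.85
eef_pos: [0.5506, 0.2174, 0.0037]
eef_rot: [0.0, 0.993, 0.121, 0.0]
force: [0.1, 0.4, 0.3]
grip_width: 0.515
grasp_force: 0.0
```

Request:
step_arm([
  [0, 0, 0, 0, 0],
  [0, 0, 0, 0, 0],
])

```text
time_s: 5.1
eef_pos: [0.5506, 0.2174, 0.0036]
eef_rot: [-0.0, 0.993, 0.121, -0.0]
force: [-2.0, 5.9, 0.0]
grip_width: 0.3
grasp_force: 3.0
```

Request:
step_arm([
  [0, 0, 0, 0, 0],
  [0, 0, 0, 0, 0],
  [0, 0, 0, 0, 0],
])

```text
time_s: 5.48
eef_pos: [0.5506, 0.2176, 0.0036]
eef_rot: [-0.0, 0.993, 0.121, -0.0]
force: [-1.5, 2.7, -0.5]
grip_width: 0.255
grasp_force: 40.0
```

Request:
step_arm([
  [0, 0, -10, 0, 0],
  [0, 0, -20, 0, 0],
  [0, 0, -50, 0, 0],
  [0, 0, -60, 0, 0],
  [0, 0, -50, 0, 0],
])

```text
time_s: 6.1
eef_pos: [0.551, 0.2172, 0.1978]
eef_rot: [-0.0, 0.993, 0.12, 0.001]
force: [0.4, -0.1, -5.1]
grip_width: 0.255
grasp_force: 40.0
```

Request:
step_arm([
  [0, 0, 0, 0, 0],
  [0, 0, 0, 0, 0],
  [0, 0, 0, 0, 0],
  [0, 0, 0, 0, 0],
])

```text
time_s: 6.6
eef_pos: [0.5495, 0.217, 0.1915]
eef_rot: [0.0, 0.993, 0.121, -0.002]
force: [-0.3, 0.4, -4.0]
grip_width: 0.256
grasp_force: 40.0
```

```bash
python3 -c "
from h import *
avg(30);to(.57,-.166,.19,-.032)"
```

```text
mean [ 0.0303 -0.1069 -4.8093 -0.0209  0.1087 -0.0065  0.5506  0.2173  0.1935] std [0.388 0.585 0.537 0.031 0.038 0.035 0.    0.    0.   ]
pos [0.5506 0.2174 0.1936] yaw 0.2418 tilt [-0. -0.] t 8.1 q [0.29 0.12 1.54 0.   1.48 1.62]
d [-73.  376.8   3.6] twist 0.27380786956560665 F [-0.79  0.78 -4.4 ] T [0.003 0.103 0.029] grip 0.25521554928660833 39.9883371591568
```

Request:
step_arm([
  [-4, 20, 0, 0, 0],
  [-7, 40, 0, 0, 0],
  [-9, 47, 0, 0, 0],
  [-9, 47, 0, 0, 0],
  [-9, 47, 0, 0, 0],
])

```text
time_s: 8.72
eef_pos: [0.5616, 0.0106, 0.1938]
eef_rot: [0.0, 0.993, 0.12, 0.0]
force: [0.6, -0.6, -5.0]
grip_width: 0.252
grasp_force: 40.0
```

Request:
step_arm([
  [-9, 47, 0, 0, 0],
  [-9, 47, 0, 0, 0],
  [-9, 42, 0, 0, 0],
  [-5, 26, 0, 0, 0],
  [-3, 14, 0, 0, 0],
])

```text
time_s: 9.35
eef_pos: [0.5694, -0.1684, 0.1936]
eef_rot: [0.0, 0.993, 0.12, -0.0]
force: [0.1, 0.3, -5.5]
grip_width: 0.257
grasp_force: 40.0
```

Request:
step_arm([
  [0, 0, 0, 0.137, 0],
  [0, 0, 0, 0.137, 0],
  [0, 0, 0, 0, 0],
  [0, 0, 0, 0, 0],
  [0, 0, 0, 0, 0],
])

```text
time_s: 9.98
eef_pos: [0.57, -0.166, 0.1937]
eef_rot: [-0.0, 1.0, -0.015, -0.0]
force: [-0.4, 0.1, -4.7]
grip_width: 0.26
grasp_force: 40.0
```

```bash
python3 -c "
from h import *
avg(20);to(.57,-.166,.15,-.032)
im=read_camera('side')[:,:,::-1];cv2.imwrite('pics/s1.png',cv2.resize(im[60:300,150:450],None,fx=2.6,fy=2.5,interpolation=2))
im=read_camera('top')[:,:,::-1];cv2.imwrite('pics/t1.png',cv2.resize(im[60:260,230:400],None,fx=3,fy=3,interpolation=2))"
```

```text
mean [-0.1535  0.0312 -4.7273  0.0408  0.1488 -0.0088  0.57   -0.1661  0.1936] std [0.424 0.611 0.365 0.027 0.03  0.03  0.    0.    0.   ]
pos [ 0.57   -0.1662  0.1936] yaw -0.0322 tilt [ 0. -0.] t 10.975 q [-0.37  0.13  1.54  0.    1.48  1.23]
d [-0.  -0.2 43.6] twist -0.00018283409109569326 F [-0.18  0.58 -4.92] T [-0.     0.186 -0.005] grip 0.2529688334133251 39.98842120170593
```

View pics/s1.png

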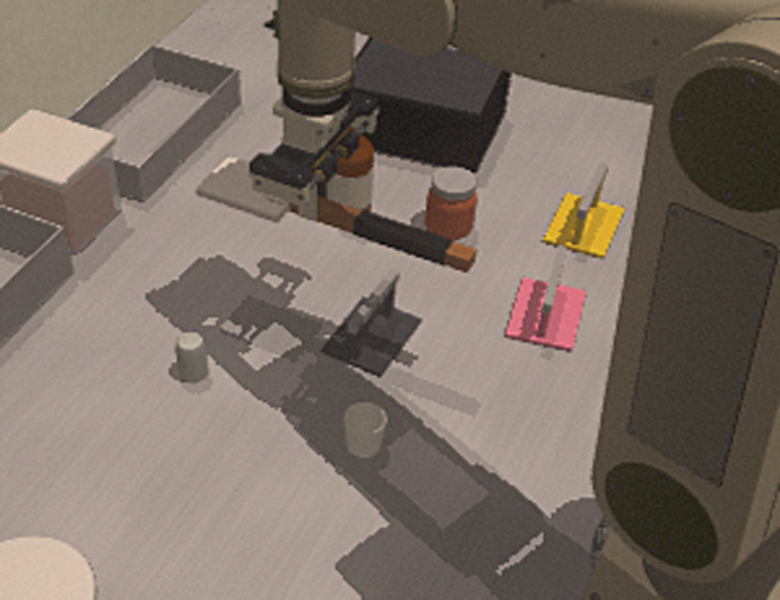

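View pics/t1.png

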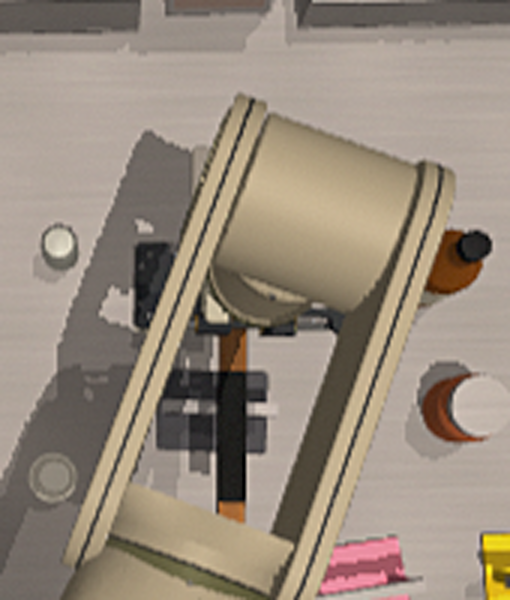

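Side view shows the paddle held level with the handle end at crop (462,258). In the top view the sleeve lies over the bar at crop (232,408). Descending.

Request:
step_arm([
  [0, 0, 30, 0, 0],
  [0, 0, 40, 0, 0],
  [0, 0, 25, 0, 0],
  [0, 0, 8, 0, 0],
  [0, 0, 0, 0, 0],
])

```text
time_s: 11.7
eef_pos: [0.57, -0.1662, 0.0908]
eef_rot: [-0.0, 1.0, -0.016, -0.0]
force: [0.1, 0.4, -5.0]
grip_width: 0.253
grasp_force: 40.0
```

```bash
python3 -c "
from h import *
o,R=tool();P=o['eef_pos'];u=R[:,0]
print(px('side',[P-.21*u+[0,0,.0183]]), px('side',[P-.21*u+[0,0,.0083]]))
avg(6)
im=read_camera('side')[:,:,::-1];u,v=px('side',[.4835,-.166,.09])[0].astype(int);cv2.imwrite('pics/s2.png',cv2.resize(im[v-50:v+40,u-80:u+60],None,fx=5.7,fy=5.7,interpolation=2));print(u-80,v-50)"
```

```text
[[328.75193672 185.85456929]] [[328.42289379 188.02511012]]
mean [-0.0883  0.1735 -4.6944  0.0223  0.1317 -0.0148  0.571  -0.1666  0.0922] std [0.372 0.371 0.489 0.024 0.024 0.032 0.    0.    0.   ]
214 126
```

View pics/s2.png

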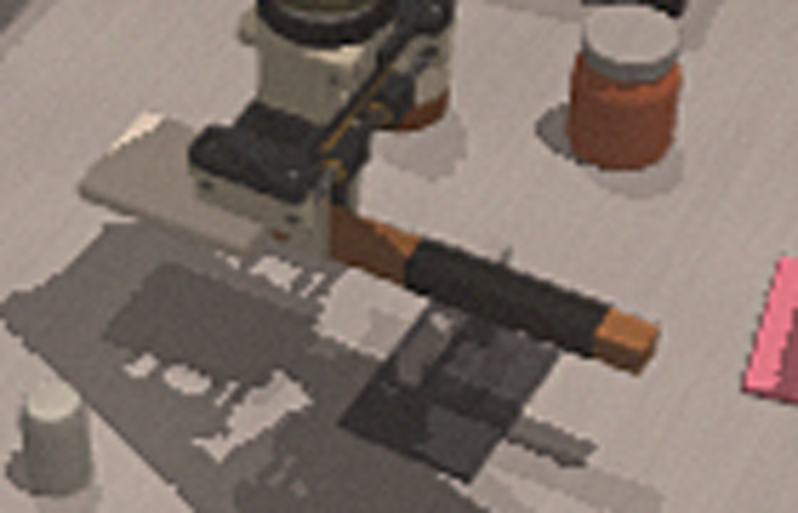

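The sleeve is just above the bar and the handle end is at crop (650,335). Projection predicts (654,341), so the paddle is level.

Request:
step_arm([
  [0, 0, 3, 0, 0],
  [0, 0, 2, 0, 0],
  [0, 0, 1, 0, 0],
  [0, 0, 0, 0, 0],
  [0, 0, 0, 0, 0],
])

```text
time_s: 12.68
eef_pos: [0.5701, -0.1662, 0.0847]
eef_rot: [0.0, 1.0, -0.016, 0.0]
force: [-0.4, 0.0, -4.8]
grip_width: 0.254
grasp_force: 40.0
```

```bash
python3 -c "
from h import *
avg(5)"
```

```text
mean [ 0.4203  0.0608 -4.5025  0.0351  0.1381  0.0226  0.5701 -0.1662  0.0847] std [0.524 0.336 0.423 0.011 0.026 0.021 0.    0.    0.   ]
```

Request:
step_arm([
  [0, 0, 1, 0, 0],
  [0, 0, 0, 0, 0],
  [0, 0, 0, 0, 0],
])

```text
time_s: 13.3
eef_pos: [0.57, -0.1661, 0.0836]
eef_rot: [-0.0, 1.0, -0.016, -0.0]
force: [-0.3, -0.2, -5.4]
grip_width: 0.257
grasp_force: 40.0
```

```bash
python3 -c "
from h import *
avg(4)"
```

```text
mean [-0.0726 -0.1627 -4.9816  0.0279  0.1069 -0.0171  0.57   -0.1662  0.0837] std [0.338 0.258 0.314 0.027 0.015 0.025 0.    0.    0.   ]
```

Request:
step_arm([
  [0, 0, 0.7, 0, 0],
  [0, 0, 0, 0, 0],
  [0, 0, 0, 0, 0],
])

```text
time_s: 13.88
eef_pos: [0.5701, -0.1662, 0.0831]
eef_rot: [0.0, 1.0, -0.016, 0.0]
force: [0.3, 0.1, -3.9]
grip_width: 0.254
grasp_force: 40.0
```

```bash
python3 -c "
from h import *
avg(4)"
```

```text
mean [ 0.8361 -0.3048 -3.0423  0.035   0.1653  0.0113  0.5701 -0.1662  0.0831] std [0.445 0.66  0.691 0.014 0.025 0.019 0.    0.    0.   ]
```

Request:
step_arm([
  [0, 0, 0.5, 0, 0],
  [0, 0, 0, 0, 0],
  [0, 0, 0, 0, 0],
])

```text
time_s: 14.45
eef_pos: [0.5702, -0.1662, 0.0827]
eef_rot: [0.0, 1.0, -0.016, 0.0]
force: [0.7, -0.2, -0.7]
grip_width: 0.256
grasp_force: 40.0
```

```bash
python3 -c "
from h import *
avg(5)"
```

```text
mean [ 0.7568 -0.1329 -0.8436  0.0642  0.2392  0.0116  0.5702 -0.1662  0.0826] std [0.448 0.243 0.452 0.037 0.027 0.024 0.    0.    0.   ]
```

Request:
step_arm([
  [-4, 0, 0, 0, 0],
  [-5, 0, 0, 0, 0],
  [-5, 0, 0, 0, 0],
  [-5, 0, 0, 0, 0],
  [0, 0, 0, 0, 0],
])

```text
time_s: 15.32
eef_pos: [0.5505, -0.1656, 0.0826]
eef_rot: [0.0, 1.0, -0.016, -0.0]
force: [1.4, -0.9, 1.2]
grip_width: 0.257
grasp_force: 40.0
```

```bash
python3 -c "
from h import *
avg(4)"
```

```text
mean [ 0.4248 -0.3937  0.4093 -0.094   0.3266  0.0751  0.5506 -0.1656  0.0823] std [0.591 0.554 0.34  0.037 0.051 0.025 0.    0.    0.   ]
```

Request:
step_arm([
  [-5, 0, -0.2, 0, 0],
  [-5, 0, 0, 0, 0],
  [-5, 0, 0, 0, 0],
  [-5, 0, 0, 0, 0],
  [0, 0, 0, 0, 0],
])

```text
time_s: 16.15
eef_pos: [0.5304, -0.1649, 0.0827]
eef_rot: [-0.0, 1.0, -0.016, -0.0]
force: [-0.7, 0.8, 0.9]
grip_width: 0.259
grasp_force: 40.0
```

```bash
python3 -c "
from h import *
avg(4)"
```

```text
mean [-1.3733 -0.2386  1.9405  0.0299  0.6542  0.0206  0.5304 -0.1649  0.0826] std [0.473 0.365 0.978 0.03  0.101 0.039 0.    0.    0.   ]
```

Request:
step_arm([
  [-3, 0, -0.4, 0, 0],
  [-3, 0, 0, 0, 0],
  [0, 0, 0, 0, 0],
  [0, 0, 0, 0, 0],
])

```text
time_s: 16.85
eef_pos: [0.5247, -0.1647, 0.0828]
eef_rot: [-0.0, 1.0, -0.016, -0.0]
force: [1.9, 0.9, -1.5]
grip_width: 0.252
grasp_force: 40.0
```

```bash
python3 -c "
from h import *
avg(4)"
```

```text
mean [ 0.2659  0.3914 -0.7535  0.0726  0.2428  0.0132  0.5248 -0.1646  0.0828] std [0.525 0.683 0.134 0.019 0.029 0.026 0.    0.    0.   ]
```

Request:
step_arm([
  [-5, 0, -0.1, 0, 0],
  [-5, 0, 0, 0, 0],
  [-5, 0, 0, 0, 0],
  [-5, 0, 0, 0, 0],
  [0, 0, 0, 0, 0],
])

```text
time_s: 17.68
eef_pos: [0.5044, -0.1641, 0.0832]
eef_rot: [0.0, 1.0, -0.016, -0.0]
force: [-1.4, 0.2, 1.1]
grip_width: 0.254
grasp_force: 40.0
```

```bash
python3 -c "
from h import *
avg(4)"
```

```text
mean [-3.3663  0.1988  3.0341  0.0792  0.9017  0.0058  0.5045 -0.1641  0.0832] std [0.518 0.436 0.627 0.046 0.161 0.024 0.    0.    0.   ]
```

Request:
step_arm([
  [-3, 0, -0.4, 0, 0],
  [-4, 0, 0, 0, 0],
  [-4, 0, 0, 0, 0],
  [0, 0, 0, 0, 0],
  [0, 0, 0, 0, 0],
])

```text
time_s: 18.5
eef_pos: [0.4936, -0.1637, 0.0835]
eef_rot: [-0.0, 1.0, -0.016, -0.0]
force: [-1.8, 0.4, 0.7]
grip_width: 0.257
grasp_force: 40.0
```

```bash
python3 -c "
from h import *
avg(4)"
```

```text
mean [-2.6693  0.205   1.4182  0.1076  0.6427 -0.0183  0.4937 -0.1637  0.0835] std [0.597 0.564 0.675 0.021 0.085 0.028 0.    0.    0.   ]
```

Request:
step_arm([
  [-4, 0, -0.3, 0, 0],
  [-4, 0, 0, 0, 0],
  [-4, 0, 0, 0, 0],
  [0, 0, 0, 0, 0],
  [0, 0, 0, 0, 0],
])

```text
time_s: 19.32
eef_pos: [0.4817, -0.1633, 0.0837]
eef_rot: [-0.0, 1.0, -0.016, -0.0]
force: [-1.8, 0.3, -2.4]
grip_width: 0.254
grasp_force: 40.0
```

```bash
python3 -c "
from h import *
avg(4)"
```

```text
mean [-1.1165e+00  5.7220e-01 -2.5717e+00  2.3400e-02  3.4970e-01  1.4000e-03
  4.8190e-01 -1.6330e-01  8.3700e-02] std [0.248 0.254 0.253 0.034 0.038 0.018 0.    0.    0.   ]
```

Request:
step_arm([
  [-4, 0, 0, 0, 0],
  [-4, 0, 0, 0, 0],
  [-4, 0, 0, 0, 0],
  [-4, 0, 0, 0, 0],
  [0, 0, 0, 0, 0],
])

```text
time_s: 20.15
eef_pos: [0.4656, -0.1628, 0.0839]
eef_rot: [0.0, 1.0, -0.016, -0.0]
force: [-1.8, -0.4, -2.0]
grip_width: 0.254
grasp_force: 40.0
```

```bash
python3 -c "
from h import *
avg(4)"
```

```text
mean [-1.6847  0.1642 -1.1261  0.0778  0.4463  0.0116  0.4658 -0.1628  0.0839] std [0.154 0.42  0.557 0.026 0.018 0.009 0.    0.    0.   ]
```

Request:
step_arm([
  [0, 0, -1, 0, 0],
  [0, 0, -1.5, 0, 0],
  [0, 0, 0, 0, 0],
  [0, 0, 0, 0, 0],
  [0, 0, 0, 0, 0],
])

```text
time_s: 20.98
eef_pos: [0.466, -0.1628, 0.0863]
eef_rot: [-0.0, 1.0, -0.016, -0.0]
force: [0.1, 0.2, -4.9]
grip_width: 0.255
grasp_force: 40.0
```

```bash
python3 -c "
from h import *
avg(36)
im=read_camera('side')[:,:,::-1];u,v=px('side',[.4835,-.166,.08])[0].astype(int);cv2.imwrite('pics/s3.png',cv2.resize(im[v-40:v+35,u-55:u+45],None,fx=8,fy=8,interpolation=2));print(u-55,v-40)"
```

```text
mean [-9.4900e-02  9.1900e-02 -4.8645e+00  3.7800e-02  1.2690e-01  1.4000e-03
  4.6610e-01 -1.6280e-01  8.6300e-02] std [0.493 0.455 0.625 0.027 0.026 0.023 0.    0.    0.   ]
239 138
```

View pics/s3.png

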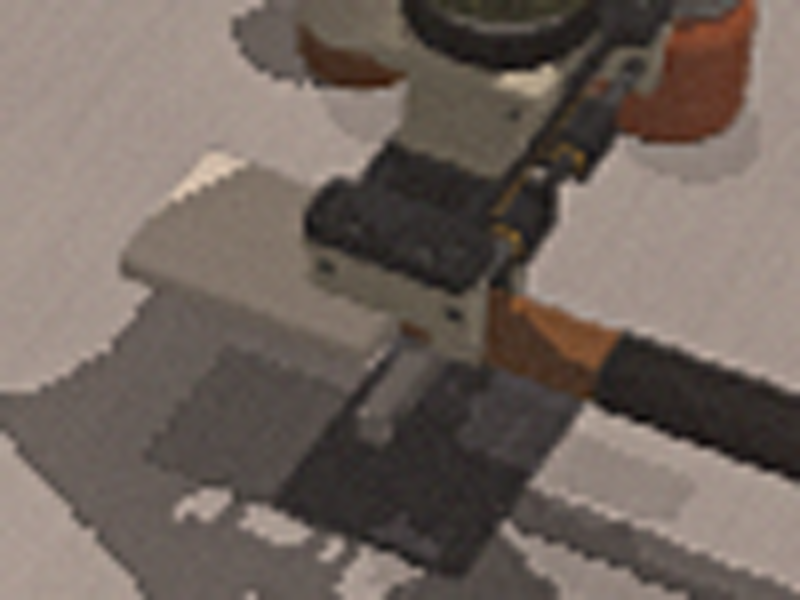

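The side view shows the bar end (crop 378,420) emerging right beside the blade root (390,350). Torque puts the balance point about 25 mm ahead of the grip. I'll lower and slide the last 5.5 mm.

Request:
step_arm([
  [0, 0, 1.5, 0, 0],
  [0, 0, 0.9, 0, 0],
  [-3, 0, 0, 0, 0],
  [-2.7, 0, 0, 0, 0],
  [0, 0, 0, 0, 0],
])

```text
time_s: 23.45
eef_pos: [0.4601, -0.1627, 0.084]
eef_rot: [0.0, 1.0, -0.016, -0.0]
force: [-1.3, 0.7, -2.9]
grip_width: 0.251
grasp_force: 40.0
```

```bash
python3 -c "
from h import *
avg(6)"
```

```text
mean [-1.2108  0.0028 -2.3907  0.0421  0.3355 -0.0091  0.4602 -0.1627  0.084 ] std [0.409 0.618 0.5   0.016 0.026 0.029 0.    0.    0.   ]
```

Request:
step_arm([
  [0.4, 0, 0.2, 0, 0],
  [0, 0, 0, 0, 0],
  [0, 0, 0, 0, 0],
])

```text
time_s: 24.12
eef_pos: [0.4608, -0.1627, 0.0839]
eef_rot: [0.0, 1.0, -0.016, -0.0]
force: [-3.0, 1.6, 0.9]
grip_width: 0.252
grasp_force: 40.0
```

Request:
step_arm([
  [0, 0, 0, 0, 0],
  [0, 0, 0, 0, 0],
  [0, 0, 0, 0, 0],
  [0, 0, 0, 0, 0],
], grip_force=3)

```text
time_s: 24.62
eef_pos: [0.4609, -0.1627, 0.0838]
eef_rot: [0.0, 1.0, -0.016, 0.0]
force: [-2.5, 0.1, 0.4]
grip_width: 0.26
grasp_force: 3.0
```

```bash
python3 -c "
from h import *
avg(14)"
```

```text
mean [-2.6366  0.0738  1.708   0.065   0.4624  0.0186  0.4608 -0.1627  0.0838] std [0.297 0.418 0.536 0.022 0.046 0.029 0.    0.    0.   ]
```

Request:
step_arm([
  [0, 0, 0, 0, 0],
  [0, 0, 0, 0, 0],
  [0, 0, 0, 0, 0],
], grip_force=20)

```text
time_s: 25.7
eef_pos: [0.4608, -0.1627, 0.0838]
eef_rot: [0.0, 1.0, -0.016, 0.0]
force: [-2.1, -0.1, 1.2]
grip_width: 0.258
grasp_force: 20.0
```

Request:
step_arm([
  [-1, 0, -0.3, 0, 0],
  [0, 0, 0, 0, 0],
  [0, 0, 0, 0, 0],
])

```text
time_s: 26.08
eef_pos: [0.4598, -0.1625, 0.0839]
eef_rot: [-0.0, 1.0, -0.016, 0.0]
force: [0.5, -0.2, -3.4]
grip_width: 0.255
grasp_force: 20.0
```

```bash
python3 -c "
from h import *
avg(6)"
```

```text
mean [ 0.9659  0.192  -3.2042  0.0296 -0.1193 -0.0167  0.4597 -0.1625  0.0839] std [0.217 0.313 0.522 0.029 0.02  0.026 0.    0.    0.   ]
```

Request:
step_arm([
  [0.2, 0, 0.2, 0, 0],
  [0, 0, 0, 0, 0],
  [0, 0, 0, 0, 0],
])

```text
time_s: 26.75
eef_pos: [0.4597, -0.1626, 0.0839]
eef_rot: [-0.0, 1.0, -0.016, -0.0]
force: [-2.5, 0.9, 0.9]
grip_width: 0.255
grasp_force: 20.0
```

```bash
python3 -c "
from h import *
avg(14)"
```

```text
mean [-3.4366  0.9143  1.2111  0.2255  0.6319  0.0265  0.4598 -0.1626  0.0838] std [0.521 0.404 0.326 0.037 0.034 0.027 0.    0.    0.   ]
```

Request:
step_arm([
  [-0.2, 0, -0.15, 0, 0],
  [0, 0, 0, 0, 0],
  [0, 0, 0, 0, 0],
], grip_force=5)

```text
time_s: 27.82
eef_pos: [0.46, -0.1626, 0.0839]
eef_rot: [0.0, 1.0, -0.016, 0.0]
force: [-0.5, 0.0, -2.2]
grip_width: 0.257
grasp_force: 5.0
```

```bash
python3 -c "
from h import *
avg(5)"
```

```text
Traceback (most recent call last):
  File "h.py", line 18, in avg
    read_camera("top");o=observe();r.append(np.r_[o["force"],o["ft_torque"],o["eef_pos"]])
    ~~~~~~~~~~~^^^^^^^
ValueError: 200 camera calls are used up
```

Request:
step_arm([
  [0, 0, 0, 0, 0.3],
  [0, 0, 0, 0, 0.35],
  [0, 0, 0, 0, 0.45],
  [0, 0, 0, 0, 0.6],
  [0, 0, 0, 0, 0.6],
])

```text
time_s: 28.5
eef_pos: [0.4598, -0.1626, 0.084]
eef_rot: [0.0, 1.0, -0.016, 0.0]
force: [-0.3, 0.1, 0.1]
grip_width: 0.585
grasp_force: 0.0
```

```bash
python3 -c "
from h import *
to(.46,-.1626,.13,-.032)"
```

```text
pos [ 0.4598 -0.1626  0.084 ] yaw -0.0322 tilt [ 0.0001 -0.    ] t 28.5 q [-0.45 -0.07  1.94 -0.    1.27  1.16]
d [  0.2  -0.  -46. ] twist -0.00022981831476918957 F [-0.29  0.15  0.07] T [ 0.045  0.029 -0.069] grip 0.584609029202285 0.0
```

Released. I'll lift slightly and use the fingers as a gauge: if nothing sits 6 mm above where the shaft top should be, the paddle hasn't tipped blade-down.

Request:
step_arm([
  [0, 0, -8, 0, 0.6],
  [0, 0, -8, 0, 0.6],
  [0, 0, -8, 0, 0.6],
  [0, 0, 0, 0, 0.6],
  [0, 0, 0, 0, 0.6],
])

```text
time_s: 29.12
eef_pos: [0.4598, -0.1626, 0.108]
eef_rot: [0.0, 1.0, -0.016, 0.0]
force: [0.7, -0.3, -0.4]
grip_width: 0.596
grasp_force: 0.0
```

Request:
step_arm([
  [0, 0, 0, 0, 0.4],
  [0, 0, 0, 0, 0.2],
  [0, 0, 0, 0, 0.2],
  [0, 0, 0, 0, 0.2],
  [0, 0, 0, 0, 0.2],
], grip_force=3)

```text
time_s: 29.75
eef_pos: [0.4598, -0.1626, 0.108]
eef_rot: [-0.0, 1.0, -0.016, 0.0]
force: [1.1, -0.5, -0.2]
grip_width: 0.207
grasp_force: 0.0
```

Request:
step_arm([
  [0, 0, -10, 0, 0.2],
  [0, 0, -30, 0, 0.2],
  [0, 0, -40, 0, 0.2],
  [0, 0, 0, 0, 0.2],
  [0, 0, 0, 0, 0.2],
])

```text
time_s: 30.38
eef_pos: [0.4598, -0.1626, 0.1881]
eef_rot: [0.0, 1.0, -0.016, 0.0]
force: [-0.2, -0.6, -0.6]
grip_width: 0.2
grasp_force: 0.0
```

```bash
python3 -c "
from workcell import workorder
print(workorder.hand_in())"
```

```text
the job is handed in; nothing more can be done
None
```

I laid the paddle on the bar at its sleeve, slid it along to the felt balance point (about 53 mm past mid-length towards the blade), released it and handed the job in at about 30 s. A finger check showed it had not tipped blade-down, but the camera calls had run out, so I could not see the final pose, and no verdict came back.

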